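# Stand the kitchen jars on their mats by size

### The job

Stand each of the three lidded jars from the front of the worktop upright in the middle of a round mat: the tallest jar on the largest mat, the jar of middle height on the medium mat and the shortest jar on the smallest mat. Keep the jars upright, and leave the two salt shakers that stand among them where they are.

Things in the scene. Friction and masses are not known exactly. Their poses are not given: they have to be found in the camera images.
- tall_jar_mid (a point): the tallest jar: clear glass with brown contents and a flat wooden lid; loose, standing upright on the worktop; round, 63 mm across over its whole height, 138 mm tall. The point lies on its axis, half-way up (69 mm above its foot); z is up along the jar.
- middle_jar_mid (a point): the jar of middle height, slim: clear glass with white contents and a flat steel cap; loose, standing upright on the worktop; round, 43 mm across over its whole height, 108 mm tall. The point lies on its axis, half-way up (54 mm above its foot); z is up along the jar.
- short_jar_mid (a point): the shortest jar: squat clear glass with pale orange contents and a flat steel-grey lid; loose, standing upright on the worktop; round, 50 mm across over its whole height, 70 mm tall. The point lies on its axis, half-way up (35 mm above its foot); z is up along the jar.
- mat_large_top (a point): the large round mat: a flat plain cork disc with a pale wooden face, no rim, 92 mm across and 6 mm thick, fixed to the worktop. The point is the centre of its upper face, 6 mm above the worktop.
- mat_medium_top (a point): the medium round mat: a flat plain cork disc with a pale wooden face, no rim, 76 mm across and 6 mm thick, fixed to the worktop. The point is the centre of its upper face, 6 mm above the worktop.
- mat_small_top (a point): the small round mat: a flat plain cork disc with a pale wooden face, no rim, 60 mm across and 6 mm thick, fixed to the worktop. The point is the centre of its upper face, 6 mm above the worktop.
- shaker_mid (a point): the first of two like salt shakers among the jars, not to be moved: glass, pierced steel dome on top, 44 mm across, 90 mm tall, loose, standing upright. The point lies on its axis, half-way up.
- shaker2_mid (a point): the second of two like salt shakers among the jars, not to be moved: glass, pierced steel dome on top, 44 mm across, 90 mm tall, loose, standing upright. The point lies on its axis, half-way up.

How it is judged:
At the end, for the whole second after the job is handed in: Each jar stands upright (within 0.08 rad), released and at rest on its own mat, its axis within 12 mm of the mat's centre: tallest on largest, middle on medium, shortest on smallest. Both salt shakers stand upright within 20 mm of where they began (horizontal distance between tall_jar_mid and mat_large_top below 0.012 m and z of tall_jar_mid in the frame of mat_large_top between 0.065 and 0.073 m and angle between each of tall_jar_mid, middle_jar_mid, short_jar_mid, shaker_mid, shaker2_mid's own z axis and vertical below 0.08 rad and linear speed of each of tall_jar, middle_jar, short_jar below 0.02 m/s and horizontal distance between middle_jar_mid and mat_medium_top below 0.012 m and z of middle_jar_mid in the frame of mat_medium_top between 0.05 and 0.058 m and horizontal distance between short_jar_mid and mat_small_top below 0.012 m and z of short_jar_mid in the frame of mat_small_top between 0.031 and 0.039 m and distance of each of shaker_mid, shaker2_mid from where it was at the start of the episode below 0.02 m); the robot touches nothing.
It fails at once if the tall jar is tipped over (leans more than 40 degrees) (angle between tall_jar_mid's own z axis and vertical above 0.7 rad).
It fails at once if the middle jar is tipped over (leans more than 40 degrees) (angle between middle_jar_mid's own z axis and vertical above 0.7 rad).
It fails at once if the short jar is tipped over (leans more than 40 degrees) (angle between short_jar_mid's own z axis and vertical above 0.7 rad).
It fails at once if the first salt shaker is shifted by more than 20 mm or knocked over (distance of shaker_mid from where it was at the start of the episode above 0.02 m or angle between shaker_mid's own z axis and vertical above 0.5 rad).
It fails at once if the second salt shaker is shifted by more than 20 mm or knocked over (distance of shaker2_mid from where it was at the start of the episode above 0.02 m or angle between shaker2_mid's own z axis and vertical above 0.5 rad).
It also fails if it takes over 96 s, if anything falls off the work surface, if the arm or the gripper's body presses on something with over 40 N, if the wrist force passes 120 N, or if a joint passes its speed limit or range.

### The arm

A 7-joint arm with a two-finger parallel gripper is mounted at the origin on a cart in front of the work surface, level with it; the furniture and walls round the work are solid. World frame = base frame: x ahead of the robot, y to its left, z up, the work surface at z = 0. Lengths are in m, angles in rad, forces in N, time in s.
With the tool pointing down it reaches from about 0.425 to 0.825 m from the base axis. Payload 3.6 kg.
Tool frame: the origin (TCP) lies on the front face of the gripper's body, between the roots of the fingers; the fingertips stand 73 mm ahead of it and the grasp point (between the pads) lies 54 mm ahead of it; z points along the fingers, y is the direction in which the jaws open and shut (so a half turn about z gives the same grasp; the last joint's range is limited). The gripper opens to 85 mm and grips with 20 to 120 N. Pads are 22 mm wide; open, the fingers measure 114 mm over their backs; the gripper's body (76 mm by 85 mm) begins 54 mm behind the grasp point. The pads swing forward as they close: fully open they stand 13 mm farther back than shut.
Start: joints at [1.248, 0.615, -0.013, 1.423, 0.008, 1.103, -0.04], TCP at [0.189, -0.622, 0.304] pointing down, gripper open.
Joint ranges: [-3.12, 3.12], [-0.3, 2.06], [-1.34, 1.32], [0.26, 2.42], [-1.36, 4.5], [0.01, 1.98], [-2.84, 2.84]. Speed limits (rad/s): [2.79, 2.79, 3.14, 3.14, 3.14, 3.14, 3.14].

### API

Orientations are given as a rotation vector (axis times angle).
In Python, from workcell import bot gives the robot as it stands.
- The arm moves only by the tool arm_command, never from a script. Its argument "moves" is one flat list of numbers, 7 for each row, row after row: the shift along the world's x, y, z in cm, then the turn, a rotation vector about the world's x, y, z in degrees, then the closure, from 0 (fully open) to 1 (shut). A call has 1 to 8 rows; each row shifts and turns the commanded pose from where the row before left it; what a row does not reach is not made up. A row lasts 1/8 s, in which the tool goes at most 62.5 mm and 10.7 degrees, less where a joint would pass 70% of its speed; a pose out of reach is approached as far as the arm can. A call is refused whole if a number of a shift passes 6.25 or a number of a turn 10.7, either way. A call with a gripper value outside its range is refused whole. The fingers move at their own pace and stop on an object; "grip_force" is the grip in N (left out, the last holds). Time passes only in rows, so rows that do not move let the fingers close. It gives the time, the measured TCP pose, the force and the opening at its end, in the units of the state.
- bot.observe(): the state, without advancing time (a new reading comes with each control period).
- bot.get_image(name): name is "scene" or "side" or "wrist"; returns a dict with "image" (420x560x3 uint8, red, green, blue), "K" (3x3 intrinsics, pixels), "k1" (the pictures are not rectified: a ray, as slopes to the right and down, at radius r is drawn at 1 + k1 r^2 times it, then the intrinsics apply), "R" (3x3) and "t" (3): a world point X has camera coordinates R X + t; the wrist camera has in their place "tool_from_camera" (4x4, takes a point from camera to tool coordinates, whose origin is the TCP and whose axes are the flange's). Camera axes: x right, y down, z forward; pixel columns grow to the right and rows downward; lengths in m; the calibration is good to about 2 mm. A picture is of the moment at which its call begins: read the wrist's pose just before it. There is no depth.
- bot.hand_in(): hands the job in, once; it reports no verdict.
The state is a dict: "time": time; "joints": joint angles; "joint_vel": joint speeds; "joint_efforts": joint torques, N m; "position": TCP position; "ee_rot": TCP orientation; "ft_force": force on the tool from outside, world axes, zero at the start; "ft_torque": the same for the moment, N m; "finger_gap": opening from 0.0 (shut) to 1.0 (fully open).
Only numpy, scipy, OpenCV 4.12 (cv2) and the standard library are available. Lean on these libraries where they do the work, as an engineer would, in place of code of your own. Each camera call takes 0.05 s, during which the arm holds its last target. There are 200 camera calls.

## Working session

There is one attempt and no reset: what is moved stays moved. The work goes in short steps, Python scripts to look and compute and a tool call to move; the robot and the scene stay as the last step left them, time stands still between calls to the robot, and variables do not carry over. Pictures are saved under pics/ and viewed, about 12 in all and at most 16, crops included, and the job is handed in when it is done.

Besides the shell and the picture viewer there is one more tool, called after "Call:" as name(argument=value, ...) on one line, values as JSON. arm_command: Moves the arm, as the interface text tells. Its arguments: {"type":"object","properties":{"moves":{"type":"array"},"grip_force":{"type":"number"}},"required":["moves"]}

```bash
mkdir -p pics
cat > h.py <<'E'
import numpy as np, cv2
from workcell import bot
from scipy.spatial.transform import Rotation as Ro
def ray(im,u,v,pose=None):
    K=im["K"];D=np.array([im["k1"],0,0,0,0.])
    p=cv2.undistortPoints(np.array([[[u,v]]],float),np.array(K),D)[0,0]
    d=np.array([p[0],p[1],1.])
    if "R" in im:
        R=np.array(im["R"]);t=np.array(im["t"]);return -R.T@t,R.T@d
    T=np.array(im["tool_from_camera"]);Rt=Ro.from_rotvec(pose[1]).as_matrix()
    return Rt@T[:3,3]+pose[0],Rt@T[:3,:3]@d
def onz(im,u,v,z,pose=None):
    o,d=ray(im,u,v,pose);return o+d*(z-o[2])/d[2]
def save(im,n): cv2.imwrite("pics/"+n+".png",cv2.cvtColor(np.array(im["image"]),cv2.COLOR_RGB2BGR))
E
python3 - <<'E'
from h import *
import pickle
s=bot.observe();print(s)
P={"s":s}
for n in("scene","side","wrist"):
    im=bot.get_image(n);save(im,n);P[n]=im;print(n,im["k1"],im["K"])
    if "R" in im:print(-np.array(im["R"]).T@im["t"])
    else: print(im["tool_from_camera"])
pickle.dump(P,open("p0.pkl","wb"))
E
```

```text
{'time': 0.0, 'joints': array([ 1.2485207 ,  0.61590115, -0.0125994 ,  1.42496539,  0.00808375,
        1.10340076, -0.04041638]), 'joint_vel': array([-6.85932667e-04,  4.57264926e-04, -1.34609681e-04,  1.69363429e-04,
        7.56816954e-04,  5.53794713e-07, -9.53671823e-04]), 'joint_efforts': array([ 4.93889286e-05, -4.69210196e+01,  2.58816015e-01, -1.71031469e+01,
        9.88771644e-03,  9.58731340e-03, -4.57669444e-06]), 'position': array([ 0.18929251, -0.62119402,  0.30272765]), 'ee_rot': array([-3.10473131e+00, -4.62575501e-01,  6.60920659e-04]), 'ft_force': array([-0.11024963, -0.18567758,  0.2974311 ]), 'ft_torque': array([-0.06988596,  0.00225606, -0.03110674]), 'finger_gap': 1.0011975912725803}
scene 0.00492488526468325 [[425.54964783   0.         274.39949729]
 [  0.         425.54964783 208.36313322]
 [  0.           0.           1.        ]]
[0.07481584 0.50826514 0.43189377]
side -0.014092367145520996 [[409.43864845   0.         280.11695187]
 [  0.         409.43864845 213.29048201]
 [  0.           0.           1.        ]]
[0.41316005 0.46438567 0.6573265 ]
wrist -0.05005106539188617 [[289.56800857   0.         277.77432626]
 [  0.         289.56800857 205.10332726]
 [  0.           0.           1.        ]]
[[ 6.37054282e-04 -9.48521792e-01 -3.16711231e-01  8.31765451e-02]
 [ 9.99999685e-01  7.54147008e-04 -2.47136139e-04  1.09502095e-03]
 [ 4.73260841e-04 -3.16710974e-01  9.48521974e-01 -6.90763365e-02]
 [ 0.00000000e+00  0.00000000e+00  0.00000000e+00  1.00000000e+00]]
```

View pics/scene.png

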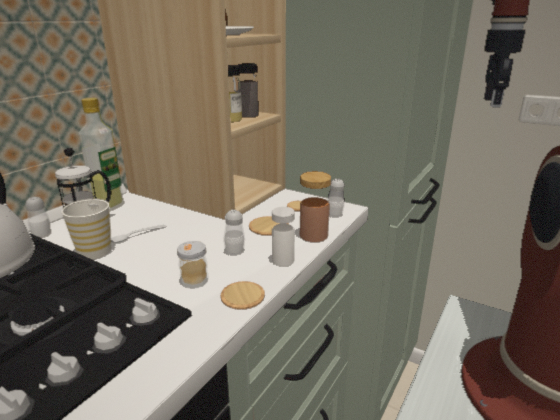

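View pics/side.png

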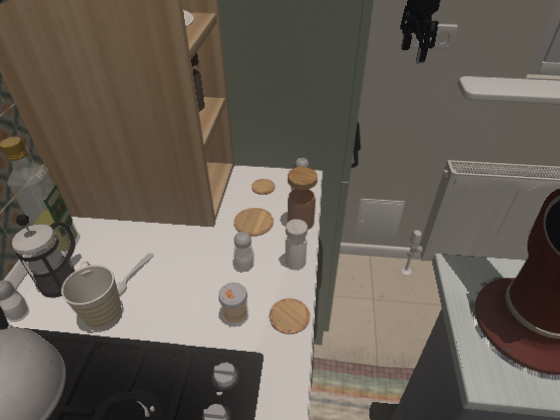

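View pics/wrist.png

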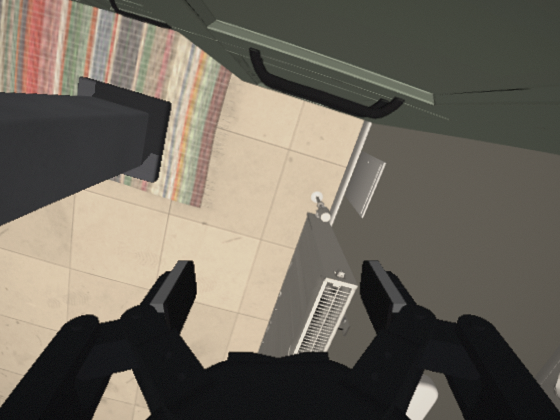

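The scene view shows tall jar (314,210), middle jar (283,238), short jar (193,265), shakers (234,232) and (337,198), and mats (243,294), (267,225), (298,206). In the side view the mats are at (289,315), (254,221) and (263,186). The wrist sees only floor. Next I'll crop for exact pixels.

Run:
```python
from h import *
import pickle
P=pickle.load(open("p0.pkl","rb"))
a=cv2.cvtColor(P["side"]["image"],cv2.COLOR_RGB2BGR)[150:340,195:345]
b=cv2.cvtColor(P["scene"]["image"],cv2.COLOR_RGB2BGR)[165:315,170:350]
cv2.imwrite("pics/c1.png",cv2.resize(a,None,fx=3,fy=3,interpolation=2))
cv2.imwrite("pics/c2.png",cv2.resize(b,None,fx=4,fy=4,interpolation=2))
for n,pts in(("side",[(263,186),(254,221),(289,315),(302,177)]),("scene",[(298,206),(262,226),(243,294),(316,181)])):
    im=P[n];hsv=cv2.cvtColor(im["image"],cv2.COLOR_RGB2HSV)
    m=((hsv[...,0]>8)&(hsv[...,0]<25)&(hsv[...,1]>80)).astype(np.uint8)
    k,l,st,ce=cv2.connectedComponentsWithStats(m)
    for u,v in pts:
        i=l[v,u];z=.138 if v<182 else .006
        c=max(cv2.findContours((l==i).astype(np.uint8),0,1)[0],key=len)
        w=np.array([onz(im,*q[0],z)[:2] for q in c])
        (cx,cy),r=cv2.minEnclosingCircle(w.astype(np.float32))
        print(n,(u,v),i,st[i],"circ",np.round([cx,cy,2*r],4),"area dia",round(2*np.sqrt(cv2.contourArea(w.astype(np.float32))/np.pi),4))
```

```text
side (263, 186) 9 [252 179  22  15 267] circ [ 0.5483 -0.3402  0.0593] area dia 0.0561
side (254, 221) 43 [234 208  39  27 813] circ [ 0.5525 -0.2106  0.0914] area dia 0.087
side (289, 315) 88 [ 269  299   40   35 1085] circ [0.447  0.0338 0.0755] area dia 0.0725
side (302, 177) 8 [ 288  167   29   61 1253] circ [ 0.4384 -0.1586  0.1851] area dia 0.0966
scene (298, 206) 103 [ 287  198   42   44 1238] circ [ 0.4785 -0.2997  0.2348] area dia 0.1381
scene (262, 226) 115 [249 217  29  18 372] circ [ 0.5555 -0.2039  0.0905] area dia 0.0699
scene (243, 294) 232 [221 282  43  27 942] circ [0.4435 0.0347 0.0779] area dia 0.0738
scene (316, 181) 78 [300 171  31  18 466] circ [ 0.4371 -0.2063  0.0994] area dia 0.0786
```

View pics/c1.png

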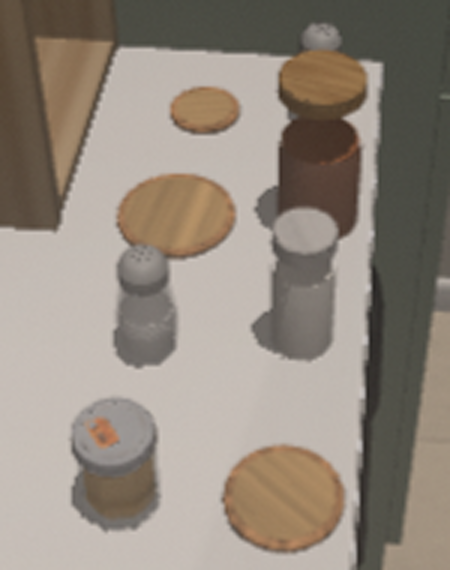

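View pics/c2.png

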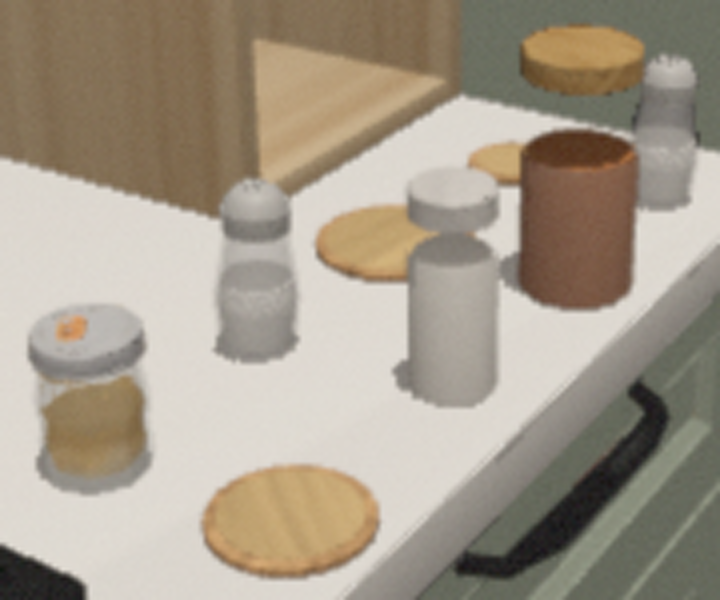

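Run:
```python
from h import *
import pickle
P=pickle.load(open("p0.pkl","rb"))
def p(n,c,z):
    u,v=(195+c[0]/3,150+c[1]/3) if n=="side" else (170+c[0]/4,165+c[1]/4)
    return np.round(onz(P[n],u,v,z)[:2],4)
for nm,z,a,b in(("tall",.138,(323,77),(582,45)),("mid",.108,(305,231),(453,190)),("short",.07,(114,430),(87,334)),("sh1",0,(146,344),(257,345)),("sh2",.09,(321,27),(667,58)),("sh2base",0,None,(664,197))):
    print(nm,a and p("side",a,z),p("scene",b,z))
print("front edge",p("side",(382,65),0),p("side",(355,560),0),"back",p("side",(118,45),0),p("side",(60,230),0),"shelf front",p("scene",(262,190),0),p("scene",(455,95),0), "cab bottom corner", p("scene",(215,215),0))
```

```text
tall [ 0.443  -0.2193] [ 0.4427 -0.2221]
mid [ 0.4452 -0.0961] [ 0.441  -0.0936]
short [0.5455 0.0421] [0.5415 0.0447]
sh1 [ 0.5531 -0.0827] [ 0.5502 -0.0817]
sh2 [ 0.4518 -0.3481] [ 0.4507 -0.347 ]
sh2base None [ 0.4498 -0.3516]
front edge [ 0.3998 -0.4239] [0.4    0.0702] back [ 0.6398 -0.4303] [ 0.6384 -0.1883] shelf front [ 0.6624 -0.2339] [ 0.6437 -0.4294] cab bottom corner [ 0.6647 -0.1911]
```

Both views agree to about 4 mm. I'll swing in at height and turn the tool so the camera faces +y with the jaws along x. The order is short jar, then tall, then middle.

Call:
arm_command(moves=[-2.5,5.5,0,0,0,10,0,-1.4,6,0,0,0,10,0,-0.5,5.5,0,0,0,10,0,4.5,3,0,0,0,10,0,4.5,3,0,0,0,10,0,4.5,3.5,0,0,0,10,0,4,4,0,0,0,10,0,3.5,4.5,0,0,0,3,0], grip_force=40)

```text
time: 1.15
position: [0.3568, -0.2706, 0.3039]
ee_rot: [2.22, 2.222, 0.001]
ft_force: [1.1, -0.3, -0.1]
finger_gap: 0.996
```

Call:
arm_command(moves=[2.4,4.5,0,0,0,0,0,2.4,4.5,0,0,0,0,0,2.4,4.5,0,0,0,0,0,2.4,4.5,0,0,0,0,0,2.4,4.5,0,0,0,0,0,2.4,4.5,0,0,0,0,0,0,0,0,0,0,0,0])

```text
time: 2.02
position: [0.5006, 0.0033, 0.304]
ee_rot: [-2.212, -2.229, -0.005]
ft_force: [-0.2, 0.3, -1.0]
finger_gap: 1.001
```

```bash
cat > w.py <<'E'
from h import *
import sys,pickle
s=bot.observe();im=bot.get_image("wrist");save(im,sys.argv[1])
pickle.dump((s,im),open(sys.argv[1]+".pkl","wb"));print(s["position"],s["ee_rot"],s["ft_force"])
E
python3 w.py w1
```

```text
[0.50059966 0.00328729 0.30404425] [-2.21175215 -2.22907387 -0.00542917] [-0.18139693  0.32480924 -0.95227761]
```

View pics/w1.png

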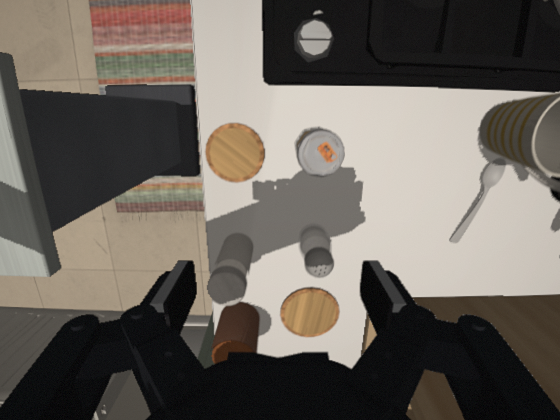

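The wrist view shows the short jar's lid at (321,152), the medium mat at (236,152), the middle jar's cap at about (229,286) and the large mat at (310,312).

Run:
```python
from h import *
import pickle
s,im=pickle.load(open("w1.pkl","rb"));P=(s["position"],s["ee_rot"])
hsv=cv2.cvtColor(im["image"],cv2.COLOR_RGB2HSV)
m=((hsv[...,0]>8)&(hsv[...,0]<25)&(hsv[...,1]>80)).astype(np.uint8)
k,l,st,ce=cv2.connectedComponentsWithStats(m)
for u,v in((236,140),(311,311)):
    i=l[v,u];c=max(cv2.findContours((l==i).astype(np.uint8),0,1)[0],key=len)
    w=np.array([onz(im,*q[0],.006,P)[:2] for q in c],np.float32);print(cv2.minEnclosingCircle(w))
g=cv2.cvtColor(im["image"],cv2.COLOR_RGB2GRAY)
print(cv2.HoughCircles(cv2.medianBlur(g[110:195,280:365],3),cv2.HOUGH_GRADIENT,1,40,param1=100,param2=15,minRadius=18,maxRadius=28))
for n,u,v,z in(("short",320.5,151.5,.07),("mid",229,286,.108)):print(n,onz(im,u,v,z,P))
```

```text
((0.4481915533542633, 0.03182921186089516), 0.03704357147216797)
((0.5538459420204163, -0.21108749508857727), 0.04576009884476662)
[[[40.5 42.5 21.8]]]
short [0.54716141 0.04315113 0.07      ]
mid [ 0.45155722 -0.09500236  0.108     ]
```

Call:
arm_command(moves=[4.4,4.0,0,0,0,0,0,0,0,-5,0,0,0,0,0,0,-5,0,0,0,0,0,0,-4,0,0,0,0,0,0,-3.5,0,0,0,0,0,0,-3,0,0,0,0,0,0,0,0,0,0,0,0,0,0,0,0,0,0.4])

```text
time: 3.08
position: [0.544, 0.0373, 0.0998]
ee_rot: [2.223, 2.218, 0.001]
ft_force: [-0.4, -0.4, 0.8]
finger_gap: 0.818
```

Call:
arm_command(moves=[0,0,0,0,0,0,0.6,0,0,0,0,0,0,0.8,0,0,0,0,0,0,0.8,0,0,0,0,0,0,0.8,0,0,0,0,0,0,0.8])

```text
time: 3.7
position: [0.5447, 0.0381, 0.1006]
ee_rot: [2.221, 2.218, 0.004]
ft_force: [-1.2, -1.0, 7.2]
finger_gap: 0.574
```

Call:
arm_command(moves=[0,0,2,0,0,0,0.8,0,0,4,0,0,0,0.8,0,0,4,0,0,0,0.8,0,0,2,0,0,0,0.8,0,0,0,0,0,0,0.8])

```text
time: 4.32
position: [0.5439, 0.0383, 0.2204]
ee_rot: [2.221, 2.219, 0.004]
ft_force: [0.6, -0.3, -1.8]
finger_gap: 0.578
```

```bash
python3 w.py w2
```

```text
[0.54393773 0.03834253 0.22041538] [2.22103266 2.21866329 0.00396652] [ 0.64805275 -0.31420037 -1.7810355 ]
```

View pics/w2.png

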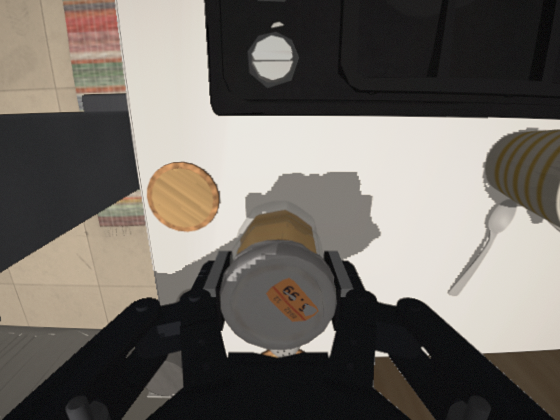

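The short jar is held and upright, with its lid at about (279,294) and 117 px wide. I'll work out its offset from the tool.

```bash
cat > off.py <<'E'
from h import *
import pickle,sys
n,zf=sys.argv[1],float(sys.argv[2])
s,im=pickle.load(open(n+".pkl","rb"));P=(s["position"],s["ee_rot"])
for a in sys.argv[3:]:
    u,v=map(float,a.split(","));q=onz(im,u,v,P[0][2]+zf,P);print(a,np.round((q-P[0])*1000,1))
E
python3 off.py w2 -.0306 279,294.5 221,294.5 338,294.5 279,239 279,350
```

```text
279,294.5 [  2.6   9.4 -30.6]
221,294.5 [-21.1   9.4 -30.6]
338,294.5 [ 26.6   9.2 -30.6]
279,239 [  2.5  34.2 -30.6]
279,350 [  2.6 -19.9 -30.6]
```

Call:
arm_command(moves=[0.1,-4,0,0,0,0,0.8,0,-5.5,0,0,0,0,0.8,0,-5.5,0,0,0,0,0.8,0.1,-5.5,0,0,0,0,0.8,0,-5.5,0,0,0,0,0.8,0.1,-5.5,0,0,0,0,0.8,0,-4,0,0,0,0,0.8,0,-2.9,0,0,0,0,0.8])

```text
time: 5.38
position: [0.5447, -0.3482, 0.2162]
ee_rot: [-2.223, -2.215, 0.004]
ft_force: [-0.4, 0.0, -1.7]
finger_gap: 0.574
```

Call:
arm_command(moves=[0,0,-4,0,0,0,0.8,0,0,-4,0,0,0,0.8,0,0,-2,0,0,0,0.8,0,0,0,0,0,0,0.8])

```text
time: 5.88
position: [0.5453, -0.345, 0.1165]
ee_rot: [-2.218, -2.218, 0.002]
ft_force: [0.4, -0.5, -1.5]
finger_gap: 0.579
```

Run:
```python
from h import *
im=bot.get_image("side");print(bot.observe()["position"])
c=cv2.cvtColor(im["image"],cv2.COLOR_RGB2BGR)[120:270,200:350]
cv2.imwrite("pics/s2.png",cv2.resize(c,None,fx=4,fy=4,interpolation=2))
```

```text
[ 0.54659355 -0.34545439  0.11842604]
```

View pics/s2.png

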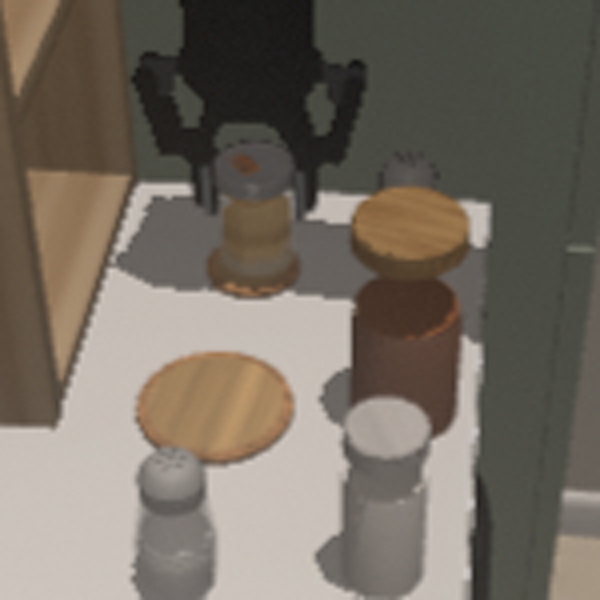

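The jar hangs over the small mat, which is centred at crop (253,268), with its lid at about (255,168).

Run:
```python
from h import *
import pickle
im=pickle.load(open("p0.pkl","rb"))["side"]
for v in (164,168,172):print(onz(im,200+255/4,120+v/4,.0870))
```

```text
[ 0.5426225  -0.33496045  0.087     ]
[ 0.54205809 -0.33088108  0.087     ]
[ 0.54149719 -0.32682697  0.087     ]
```

Call:
arm_command(moves=[0.1,-0.3,-0.5,0,0,0,0.8,0,0,-0.5,0,0,0,0.8,0,0,-0.1,0,0,0,0.8,0,0,0,0,0,0,0.8,0,0,0,0,0,0,0.8])

```text
time: 6.55
position: [0.5476, -0.3487, 0.1081]
ee_rot: [2.222, 2.22, 0.0]
ft_force: [-0.5, 0.3, -2.3]
finger_gap: 0.576
```

Call:
arm_command(moves=[0,0,-0.15,0,0,0,0.8,0,0,0,0,0,0,0.5,0,0,0,0,0,0,0.35,0,0,0,0,0,0,0.2,0,0,0,0,0,0,0.2,0,0,1,0,0,0,0.2,0,0,5,0,0,0,0.2,0,0,6,0,0,0,0.2])

```text
time: 7.55
position: [0.547, -0.3486, 0.2272]
ee_rot: [-2.221, -2.219, 0.001]
ft_force: [1.0, -1.4, -0.6]
finger_gap: 0.799
```

Call:
arm_command(moves=[0,0,5,0,0,0,0,-1.2,5,2,0,0,0,0,-1.5,5.5,0.5,0,0,0,0,-1.5,5.5,0,0,0,0,0,-1.5,5.5,0,0,0,0,0,0,0,0,0,0,0,0,0,0,0,0,0,0,0])

```text
time: 8.43
position: [0.4907, -0.1342, 0.3021]
ee_rot: [2.221, 2.219, -0.0]
ft_force: [0.8, -1.1, 0.6]
finger_gap: 1.001
```

```bash
python3 w.py w3
```

```text
[ 0.4907025  -0.13420864  0.30212688] [ 2.22119748e+00  2.21915021e+00 -1.47215924e-04] [ 0.8039598  -1.09998464  0.55896956]
```

View pics/w3.png

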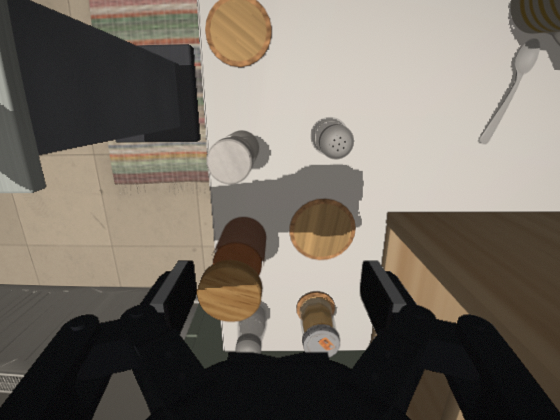

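The wrist view shows the short jar upright on the small mat with its lid at (321,341), the tall lid at (231,291), the middle cap at (231,160) and the large mat at (323,229).

Run:
```python
from h import *
import pickle
s,im=pickle.load(open("w3.pkl","rb"));P=(s["position"],s["ee_rot"])
for n,u,v,z in(("short lid",321,341,.076),("smallmat far edge",317,292,.006),("tall",231,291,.138),("mid",231,160.5,.108),("large",323,229,.006),("medium",239,31,.006)):print(n,np.round(onz(im,u,v,z,P)[:2],4))
```

```text
short lid [ 0.5489 -0.3377]
smallmat far edge [ 0.5514 -0.3119]
tall [ 0.4485 -0.2172]
mid [ 0.4502 -0.0983]
large [ 0.555  -0.2101]
medium [0.4495 0.0311]
```

Call:
arm_command(moves=[-2.3,-4.3,0,0,0,0,0,-2.3,-4.2,0,0,0,0,0,0,0,0,0,0,0,0,0,0,-4,0,0,0,0,0,0,-4,0,0,0,0,0,0,0,0,0,0,0])

```text
time: 9.22
position: [0.4433, -0.2186, 0.2192]
ee_rot: [-2.219, -2.215, 0.003]
ft_force: [0.8, 0.8, 1.2]
finger_gap: 0.999
```

Call:
arm_command(moves=[0.1,0,-3,0,0,0,0,0,0,-2,0,0,0,0,0,0,-1,0,0,0,0,0,0,0,0,0,0,0.2,0,0,0,0,0,0,0.4,0,0,0,0,0,0,0.7,0,0,0,0,0,0,0.7,0,0,0,0,0,0,0.7], grip_force=50)

```text
time: 10.22
position: [0.4458, -0.2189, 0.1625]
ee_rot: [2.221, 2.219, 0.0]
ft_force: [-0.9, -0.4, 6.5]
finger_gap: 0.721
```

Call:
arm_command(moves=[0,0,0.5,0,0,0,0.7,0,0,2.5,0,0,0,0.7,0,0,0,0,0,0,0.7])

```text
time: 10.6
position: [0.4466, -0.219, 0.1926]
ee_rot: [2.22, 2.218, 0.003]
ft_force: [0.6, 0.1, -2.2]
finger_gap: 0.725
```

Call:
arm_command(moves=[0,0,2,0,0,0,0.7,3,0.3,0,0,0,0,0.7,4,0.3,0,0,0,0,0.7,3.6,0.3,0,0,0,0,0.7,0,0,-2,0,0,0,0.7,0,0,0,0,0,0,0.7])

```text
time: 11.35
position: [0.5499, -0.2094, 0.1886]
ee_rot: [-2.218, -2.217, 0.005]
ft_force: [-0.1, -0.8, -3.6]
finger_gap: 0.724
```

Run:
```python
from h import *
im=bot.get_image("side");print(bot.observe()["position"],bot.observe()["ft_force"])
c=cv2.cvtColor(im["image"],cv2.COLOR_RGB2BGR)[120:270,200:350]
cv2.imwrite("pics/s3.png",cv2.resize(c,None,fx=4,fy=4,interpolation=2))
```

```text
[ 0.55028893 -0.20971565  0.18973132] [ 0.1587457  -0.05734491 -1.16648424]
```

View pics/s3.png

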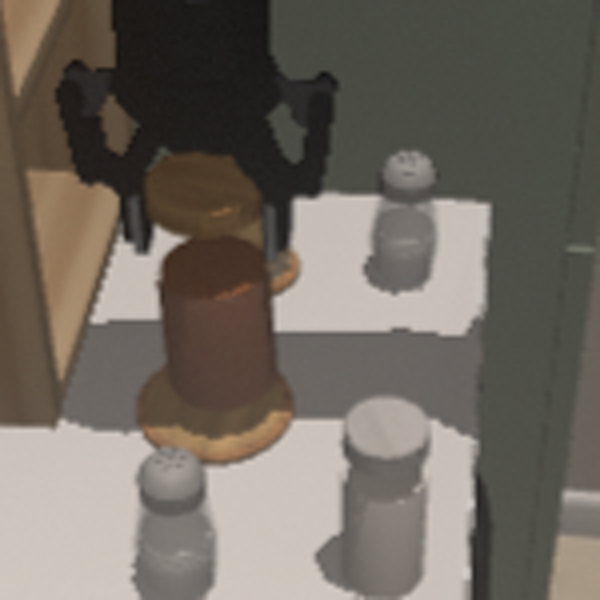

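The tall jar hangs over the large mat: jar bottom at x≈220 and mat centre at 216 in the crop, so about 2 mm off. I'll nudge it and lower.

Call:
arm_command(moves=[0.2,0,-1,0,0,0,0.7,0,0,-0.8,0,0,0,0.7,0,0,-0.2,0,0,0,0.7,0,0,0,0,0,0,0.7])

```text
time: 11.9
position: [0.5534, -0.2098, 0.1713]
ee_rot: [-2.222, -2.22, 0.0]
ft_force: [-0.5, -0.1, -1.1]
finger_gap: 0.726
```

Call:
arm_command(moves=[0,0,-0.2,0,0,0,0.7,0,0,-0.1,0,0,0,0.7,0,0,0,0,0,0,0.7])

```text
time: 12.28
position: [0.5536, -0.2098, 0.1687]
ee_rot: [2.222, 2.22, 0.0]
ft_force: [-0.8, -0.0, -0.3]
finger_gap: 0.727
```

Call:
arm_command(moves=[0,0,-0.15,0,0,0,0.7,0,0,0,0,0,0,0.7])

```text
time: 12.52
position: [0.5536, -0.2098, 0.1686]
ee_rot: [2.222, 2.22, -0.001]
ft_force: [-2.2, 0.9, 7.3]
finger_gap: 0.724
```

Call:
arm_command(moves=[0,0,0,0,0,0,0.2,0,0,0,0,0,0,0.1,0,0,0,0,0,0,0,0,0,0,0,0,0,0,0,0,2,0,0,0,0,0,0,5,0,0,0,0,0,0,6,0,0,0,0,0,0,0,0,0,0,0])

```text
time: 13.52
position: [0.5561, -0.2097, 0.3024]
ee_rot: [2.215, 2.213, 0.009]
ft_force: [0.6, 0.4, -0.5]
finger_gap: 0.999
```

Call:
arm_command(moves=[-3.7,3.8,0,0,0,0,0,-3.7,3.8,0,0,0,0,0,-3.6,3.8,0,0,0,0,0,0,0,-4,0,0,0,0,0,0,-4,0,0,0,0,0,0,0,0,0,0,0])

```text
time: 14.28
position: [0.4414, -0.0955, 0.2145]
ee_rot: [-2.217, -2.217, 0.007]
ft_force: [-1.1, -0.8, 0.1]
finger_gap: 1.003
```

Call:
arm_command(moves=[0.3,0,-3,0,0,0,0,0,0,-3,0,0,0,0,0,0,-2.5,0,0,0,0,0,0,0,0,0,0,0,0,0,0,0,0,0,0.4,0,0,0,0,0,0,0.6,0,0,0,0,0,0,0.8,0,0,0,0,0,0,0.8], grip_force=40)

```text
time: 15.28
position: [0.4467, -0.0959, 0.1331]
ee_rot: [2.222, 2.219, 0.001]
ft_force: [-1.1, -0.8, 5.1]
finger_gap: 0.498
```

Call:
arm_command(moves=[0,0,0,0,0,0,0.8,0,0,0.5,0,0,0,0.8,0,0,3,0,0,0,0.8,0,0,0,0,0,0,0.8])

```text
time: 15.78
position: [0.4475, -0.0959, 0.1684]
ee_rot: [2.221, 2.218, 0.004]
ft_force: [1.3, 0.3, -2.1]
finger_gap: 0.495
```

Call:
arm_command(moves=[0,3,1,0,0,0,0.8,0,4,0,0,0,0,0.8,0,4,0,0,0,0,0.8,0,1.9,0,0,0,0,0.8,0,0,-2,0,0,0,0.8,0,0,0,0,0,0,0.8,0,0,0,0,0,0,0.8])

```text
time: 16.65
position: [0.4464, 0.0329, 0.1567]
ee_rot: [-2.223, -2.219, 0.001]
ft_force: [-0.4, 0.1, -3.3]
finger_gap: 0.495
```

Run:
```python
from h import *
im=bot.get_image("side");i2=bot.get_image("scene");s=bot.observe();print(s["position"],s["ft_force"])
a=im["image"][200:350,220:350];b=i2["image"][195:325,170:320]
f=lambda c,k:cv2.resize(cv2.cvtColor(c,cv2.COLOR_RGB2BGR),None,fx=k,fy=k,interpolation=2)
a=f(a,3);b=f(b,3)
o=np.zeros((450,390+450,3),np.uint8);o[:,:390]=a;o[:390,390:]=b
cv2.imwrite("pics/s4.png",o[:, :800])
```

```text
[0.4467144  0.03287353 0.15718022] [-0.26697065 -0.39638096 -2.9646874 ]
```

View pics/s4.png

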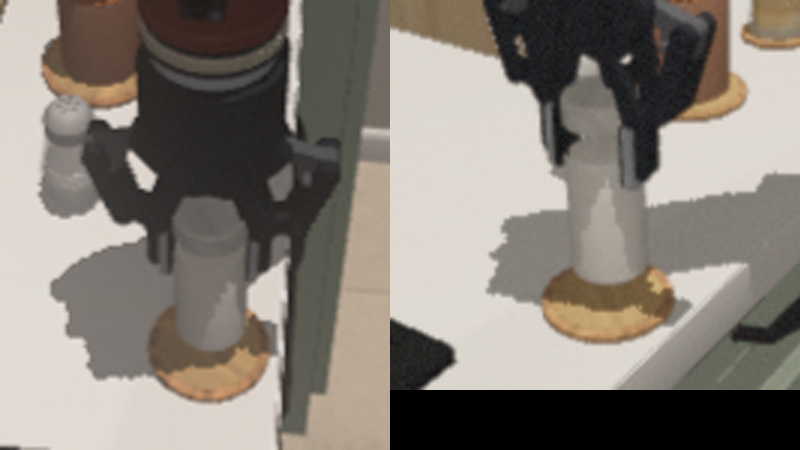

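The middle jar hangs centred over the medium mat in both views. Now I'll lower it.

Call:
arm_command(moves=[0,0,-1,0,0,0,0.8,0,0,-0.6,0,0,0,0.8,0,0,-0.1,0,0,0,0.8,0,0,0,0,0,0,0.8])

```text
time: 17.25
position: [0.4464, 0.0333, 0.1397]
ee_rot: [-2.222, -2.22, 0.0]
ft_force: [0.2, -0.0, -2.6]
finger_gap: 0.492
```

Call:
arm_command(moves=[0,0,-0.15,0,0,0,0.8,0,0,0,0,0,0,0.8])

```text
time: 17.5
position: [0.4466, 0.0334, 0.1391]
ee_rot: [2.222, 2.22, 0.001]
ft_force: [-1.4, 0.2, 3.9]
finger_gap: 0.494
```

Contact made; release, rise and back off so the wrist camera can check.

Call:
arm_command(moves=[0,0,0,0,0,0,0.4,0,0,0,0,0,0,0.25,0,0,0,0,0,0,0.1,0,0,0,0,0,0,0,0,0,2,0,0,0,0,0,0,5,0,0,0,0,0,0,5,0,0,0,0,0,0,4,0,0,0,0])

```text
time: 18.5
position: [0.4465, 0.0333, 0.3003]
ee_rot: [2.222, 2.22, 0.002]
ft_force: [1.4, 0.3, -0.4]
finger_gap: 0.996
```

Call:
arm_command(moves=[1,-5,0,0,0,0,0,1,-4,0,0,0,0,0,1.5,-4,0,0,0,0,0,1.5,0,0,0,0,0,0,0,0,0,0,0,0,0])

```text
time: 19.12
position: [0.4971, -0.0958, 0.2982]
ee_rot: [-2.221, -2.221, -0.002]
ft_force: [0.1, 0.1, -0.1]
finger_gap: 1.002
```

```bash
python3 w.py w4;python3 - <<'E'
from h import *
im=bot.get_image("side");save(im,"s5")
E
```

```text
[ 0.49710764 -0.09581875  0.29816209] [-2.22073294e+00 -2.22074930e+00 -1.84856615e-03] [ 0.05926251  0.13461372 -0.09219415]
```

View pics/w4.png

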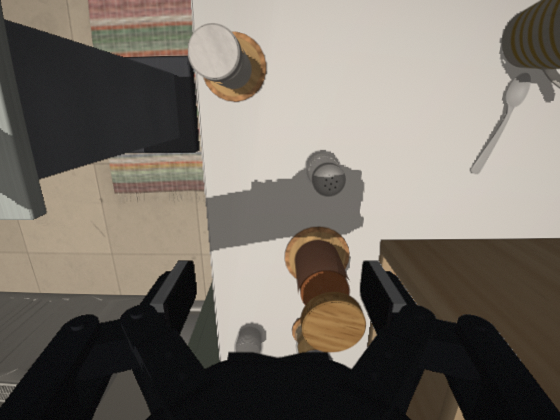

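View pics/s5.png

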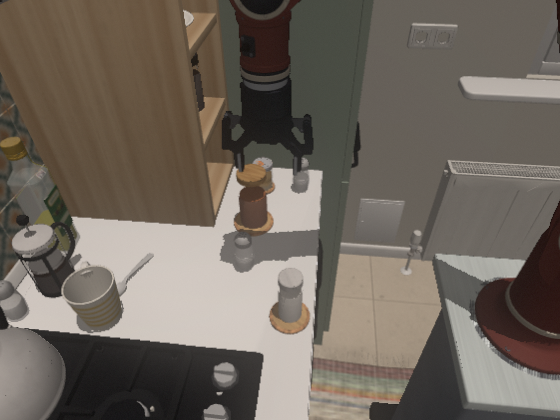

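All three jars stand on their mats with the shakers in place. In the wrist view the middle cap is at (214,51) and the tall lid at (334,321). A numeric check, then hand in.

Run:
```python
from h import *
import pickle
s,im=pickle.load(open("w4.pkl","rb"));P=(s["position"],s["ee_rot"])
for n,u,v,z in(("mid cap",214,51,.114),("medium mat L/R/top/bot edge",266,66,.006),("  bot",236,101,.006),("tall lid",334,322,.144),("large top",318,227,.006),("large left",285,256,.006),("large right",350,256,.006)):print(n,np.round(onz(im,u,v,z,P)[:2],4))
print("sh1 dome",np.round(onz(im,328,180,.088,P)[:2],4))
```

```text
mid cap [0.4483 0.03  ]
medium mat L/R/top/bot edge [0.4856 0.033 ]
  bot [ 0.4497 -0.0052]
tall lid [ 0.5526 -0.2061]
large top [ 0.5535 -0.1661]
large left [ 0.5093 -0.2099]
large right [ 0.6006 -0.2101]
sh1 dome [ 0.5488 -0.0815]
```

```bash
python3 -c "
from workcell import bot
print(bot.hand_in())"
```

```text
the job is handed in; nothing more can be done
None
```

All three jars are standing upright on their own mats and released: the short jar on the small mat, the tall jar on the large one and the middle jar on the medium one. I handed the job in at about 19 s of the 96 s; the hand-in reported no verdict.

My last checks from the wrist camera, against the 12 mm limit:

| Jar | Distance from mat centre |
|---|---|
| Middle | about 3 mm |
| Short | about 4 mm |
| Tall | about 6 mm |

- **Shakers:** The first shaker measured within about 3 mm of its start. The second was only judged by eye and looked unmoved. Both are upright.
- **Gripper:** It was open, about 0.3 m above the worktop, and touching nothing.
- **Disagreements between views:** The wrist camera read x about 3 mm higher than the fixed cameras. For the short jar's position in the grip, the side view differed from the wrist view by several millimetres, so I used a value in between. The tall jar's 6 mm could also be off by a few millimetres, because the side view before lowering suggested it was closer to centre.

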